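# Fill the nut mill and hold its dial at the third click

## Robot

A 6-joint arm with a two-finger parallel gripper is mounted at the origin on the work surface. World frame = base frame: x ahead of the robot, y to its left, z up, the work surface at z = 0. Lengths are in mm, angles in rad, forces in N, time in s.
With the tool pointing down it reaches from about 350 to 725 mm from the base axis. Payload 6 kg.
Tool frame: the origin (TCP) lies midway between the tips of the shut fingers; the grasp point (between the pads) lies 19 mm behind it; z points along the fingers, y is the line along which they close (so a half turn about z gives the same grasp; the last joint's range is limited). The gripper opens to 85 mm and grips with 20 to 120 N. Pads are 22 mm wide; open, the fingers measure 114 mm over their backs; the gripper's body (76 mm by 85 mm) begins 54 mm behind the grasp point. The pads swing forward as they close: fully open they stand 13 mm farther back than shut.
Start: joints at [-0.941, 0.04, 0.085, 0, -1.615, -0.334], TCP at [174.912, -573.916, 231.261] pointing down, gripper open.
Joint ranges: [-2.56, 2.56], [-1.29, 2.01], [-1.08, 1.49], [-3.29, 1.98], [-2.81, -0.18], [-2.99, 2.99]. Speed limits (rad/s): [2.57, 2.57, 3.01, 3.14, 3.14, 3.14].

## Interface

Orientations are given as a rotation vector (axis times angle).
In Python, from plant import bot gives the robot as it stands.
- The arm moves only by the shell command python3 -m creep 'ROWS'. ROWS is JSON, a list of rows, each an object of numbers: "tx", "ty", "tz": the shift along the tool's x, y, z in units of 40 mm (1.0 is 40 mm); "roll": the turn about the tool's z in rad; "grip": the finger opening in mm, from 0 to 85.4. A call has 1 to 12 rows; each row shifts and turns the commanded pose from where the row before left it, along the tool's axes as they then stand; what a row does not reach is not made up. A row lasts 1/12 s, in which the tool goes at most 41.7 mm and 7.16 degrees, less where a joint would pass 70% of its speed; a pose out of reach is approached as far as the arm can. A call is refused whole if a number of a shift passes 1 or a number of a turn 0.125, either way. A call with a gripper value outside its range is refused whole. The fingers move at their own pace and stop on an object; the grip force is fixed at half the most. Time passes only in rows, so rows that do not move let the fingers close. It gives the time, the measured TCP pose, the force, the opening and the grip force at its end, in the units of the state.
- bot.state(): the state, without advancing time (a new reading comes with each control period).
- bot.grab_frame(name): name is "side" or "top" or "wrist"; returns (picture, depth): 420x560x3 uint8, red, green, blue; 420x560 float32, mm along the optical axis (not along the pixel's ray), 0 where there is no reading.
- bot.camera_info(name): a dict with "intrinsics" (3x3 intrinsics, pixels), "k1" (the pictures are not rectified: a ray, as slopes to the right and down, at radius r is drawn at 1 + k1 r^2 times it, then the intrinsics apply), "world_from_camera" (4x4, takes a point from camera to world coordinates); the wrist camera has in their place "T_tool_cam" (4x4, takes a point from camera to tool coordinates, whose origin is the TCP and whose axes are the flange's). Camera axes: x right, y down, z forward; pixel columns grow to the right and rows downward; lengths in mm; the calibration is good to about 2 mm. A picture is of the moment at which its call begins: read the wrist's pose just before it. camera_info takes no time and is no camera call.
- bot.hand_in(): hands the job in; it is judged then, once.
The state is a dict: "time_s": time; "joints": joint angles; "joint_vel": joint speeds; "joint_torque": joint torques, N m; "tcp_pos": TCP position; "tool_rot": TCP orientation; "ft_force": force on the tool from outside, world axes, zero at the start; "wrist_torque": the same for the moment, N m; "finger_gap": finger opening in mm; "finger_force": force on a finger pad.
Only numpy, scipy, OpenCV 4.12 (cv2) and the standard library are available. Lean on these libraries where they do the work, as an engineer would, in place of code of your own. Each camera call takes 0.05 s, during which the arm holds its last target. There are 200 camera calls.

## Task

Tip all five nuts from the scoop through the funnel into the mill's feed tube and stand the empty scoop back upright on the counter, set down rather than dropped. Then turn the mill's spring-return dial clockwise from its closed stop to the third click, never past it, and finish still gripping it there (let go and it springs back shut). Leave the other things on the counter where they are.

Things in the scene. Friction and masses are not known exactly. Their poses are not given: they have to be found in the camera images.
- mill: nut mill, fixed: white base plate 160 (its x) x 320 mm (its y), 20 mm thick, origin under it on the counter. Near its +y end the clear feed tube with the steel funnel on top (axis at x 0, y +100 mm), at its -y end a white motor housing 150 x 130 mm, 120 mm high, with the dial on top (axis at x 0, y -100 mm). The funnel's rim is its highest part
- funnel_rim (a point): centre of the funnel's round mouth, at rim height, 185 mm above the counter; the mouth is 146 mm wide inside, the steel 3 mm thick; the funnel narrows over the lower 55 mm of its 65 mm height to the tube
- tube_floor (a point): centre of the inner floor of the clear feed tube, 25 mm above the counter; the tube is 56 mm wide inside, 64 mm outside, and 95 mm deep from this floor to where the funnel begins
- dial (a joint): angle of the black dial, rad: 0 = closed (its start, a fixed end), growing clockwise from above; a click every 24 degrees: first 0.419, second 0.838, third 1.257, fourth 1.676; end at 1.8. A return spring of 0.08 (closed) to 0.11 N m shuts it when let go; the clicks add a ripple of 0.06 N m: resistance peaks a quarter pitch past a click, then falls and draws the dial on to the next
- dial_grip (a point): on the dial's upright axis, 153 mm above the counter, where to grip. The dial: a disc 54 mm wide with a bar on it, 52 mm long along this point's x, 14 mm thick along its y; bar top 10 mm above this point, disc face 23 mm below. A white line marks the -x end. Turns with the dial. Five black marks on the housing: closed (the longest, to the mill's -x) and four clicks
- scoop: aluminium scoop, loose, about 150 g, origin at the centre of its underside; 111 mm long along x, 62 mm wide, walls 3 mm thick and 43 mm high, open at its -x end, where the floor rises at 15 degrees over the last 31 mm to the lip; floor 3 mm thick. Holds the five nuts at the start
- scoop_handle (a point): centre of the scoop's handle, 92 mm above its underside: a bridge bar across the scoop, 62 mm long along the scoop's y, 12 mm thick along its x, 22 mm high, on a flat upright at each side; clear below down to the nuts (tops 27 mm above the underside)
- scoop_lip (a point): middle of the pouring lip at the scoop's open -x end, 63 mm from its origin and 11 mm above its underside
- nut0_center (a point): centre of a brown round nut 24 mm in diameter, 12 g; at the start in the scoop; they roll freely
- nut1_center (a point): centre of a brown round nut 24 mm in diameter, 12 g; at the start in the scoop; they roll freely
- nut2_center (a point): centre of a brown round nut 24 mm in diameter, 12 g; at the start in the scoop; they roll freely
- nut3_center (a point): centre of a brown round nut 24 mm in diameter, 12 g; at the start in the scoop; they roll freely
- nut4_center (a point): centre of a brown round nut 24 mm in diameter, 12 g; at the start in the scoop; they roll freely
- spice_jar: bystander: small capped jar, 44 mm wide, 95 mm high; origin under its centre
- spoon: bystander: steel spoon lying on the counter
- can: bystander: food can, 72 mm wide, 80 mm high; origin under its centre
- bowl: bystander: white bowl, 100 mm wide, 45 mm high; origin under its centre
- jam_jar: bystander: amber jar, 70 mm wide, 100 mm high; origin under its centre
- pepper_mill: bystander: small turned wooden pepper mill, 42 mm wide, 98 mm high; origin under its centre
Not all that is in view belongs to the job. Leave any pink look-alike of the scoop alone.

How it is judged (in metres and radians):
On the way, in this order (a step that is already met when the one before it is completed fails the run):
1. all five nuts lie in the feed tube, the dial still closed (z of nut0_center in the frame of tube_floor between 0 and 0.095 m and horizontal distance between each of nut0_center, nut1_center, nut2_center, nut3_center, nut4_center and tube_floor below 0.03 m and z of nut1_center in the frame of tube_floor between 0 and 0.095 m and z of nut2_center in the frame of tube_floor between 0 and 0.095 m and z of nut3_center in the frame of tube_floor between 0 and 0.095 m and z of nut4_center in the frame of tube_floor between 0 and 0.095 m and value of joint dial below 0.15 rad), for 0.2 s.
2. the scoop stands upright on the counter, let go (height (world z) of scoop between -0.004 and 0.006 m and angle between scoop's own z axis and vertical below 0.1 rad and contact force between scoop and the fingers below 0.05 N and linear speed of scoop below 0.03 m/s), for 0.2 s.
3. the gripped dial is past its first click (value of joint dial above 0.45 rad and contact force between dial and the fingers above 1 N), for 0.05 s.
At the end, for the whole second after the job is handed in: All five nuts lie in the feed tube below the funnel (centres under 95 mm above its floor); the scoop stands upright (0.1 rad) on the counter, untouched; the dial is still, gripped by the fingers (over 1 N), within 0.14 rad (8 degrees) of its third click (all of step 2 and z of nut0_center in the frame of tube_floor between 0 and 0.095 m and horizontal distance between each of nut0_center, nut1_center, nut2_center, nut3_center, nut4_center and tube_floor below 0.03 m and z of nut1_center in the frame of tube_floor between 0 and 0.095 m and z of nut2_center in the frame of tube_floor between 0 and 0.095 m and z of nut3_center in the frame of tube_floor between 0 and 0.095 m and z of nut4_center in the frame of tube_floor between 0 and 0.095 m and value of joint dial between 1.117 and 1.397 rad and velocity of joint dial between -0.1 and 0.1 rad/s and contact force between dial and the fingers above 1 N); the arm keeps its last pose, push and grip.
It fails at once if the dial is turned well past the third click (more than 0.2 rad) (value of joint dial above 1.457 rad).
It fails at once if the scoop is dropped or thrown: it moves faster than 0.5 m/s out of the fingers (linear speed of scoop above 0.5 m/s and contact force between scoop and the fingers below 0.05 N).
It fails at once if a bystander is moved more than 40 mm (distance of any of spice_jar, spoon, can, bowl, jam_jar, pepper_mill from where it was at the start of the episode above 0.04 m).
It also fails if it takes over 72 s, if anything falls off the work surface, if the arm or the gripper's body presses on something with over 40 N, if the wrist force passes 120 N, or if a joint passes its speed limit or range.

## Working session

There is one attempt and no reset: what is moved stays moved. The work goes in short steps, Python scripts to look and compute and a shell command to move; the robot and the scene stay as the last step left them, time stands still between calls to the robot, and variables do not carry over. Pictures are saved under pics/ and viewed, at most 10 in all, crops included, and the job is handed in when it is done.

```bash
ls; mkdir -p pics; python3 - <<'E'
from plant import bot
import cv2,numpy as np
for n in("top","side"):
    p,d=bot.grab_frame(n); cv2.imwrite(f"pics/{n}0.png",cv2.cvtColor(p,cv2.COLOR_RGB2BGR)); np.save(f"pics/{n}0.npy",d)
    print(n,bot.camera_info(n))
print(bot.camera_info("wrist")); print(bot.state())
E
```

```text
pics
top {'intrinsics': array([[451.19979887,   0.        , 284.77864819],
       [  0.        , 451.19979887, 206.85451441],
       [  0.        ,   0.        ,   1.        ]]), 'k1': -0.021947937611090568, 'world_from_camera': array([[ 1.77814152e-02, -9.84355989e-01,  1.75291494e-01,
         2.32140619e+02],
       [-9.99818957e-01, -1.63179587e-02,  9.78664513e-03,
        -4.03994988e+01],
       [-6.77314339e-03, -1.75433779e-01, -9.84467934e-01,
         1.56817563e+03],
       [ 0.00000000e+00,  0.00000000e+00,  0.00000000e+00,
         1.00000000e+00]])}
side {'intrinsics': array([[382.93008583,   0.        , 286.17480177],
       [  0.        , 382.93008583, 215.6931404 ],
       [  0.        ,   0.        ,   1.        ]]), 'k1': -0.002611531037669776, 'world_from_camera': array([[ 9.33069023e-01, -2.30417765e-01,  2.76206175e-01,
         1.51249756e+02],
       [-3.59428170e-01, -5.67562492e-01,  7.40732211e-01,
        -9.23607950e+02],
       [-1.39135957e-02, -7.90430561e-01, -6.12393616e-01,
         8.66245792e+02],
       [ 0.00000000e+00,  0.00000000e+00,  0.0000
[... 590 characters left out ...]
}
{'time_s': 0.1, 'joints': array([-9.41288432e-01,  4.07640847e-02,  8.39324822e-02, -4.21430523e-04,
       -1.61550163e+00, -3.33689121e-01]), 'joint_vel': array([ 0.00037391, -0.00193324,  0.00303368,  0.00221375,  0.0001913 ,
        0.00027604]), 'joint_torque': array([-5.63759168e-03, -3.69340932e+01,  3.48281980e+01,  6.95174441e+00,
       -4.56960493e-03, -3.77303266e-06]), 'tcp_pos': array([ 174.89950607, -573.63901411,  230.38115554]), 'tool_rot': array([ 4.62957306e-01, -3.10695037e+00, -2.44563925e-03]), 'ft_force': array([-0.54603781,  0.61862667,  0.03982009]), 'wrist_torque': array([ 0.00366582,  0.00242253, -0.01332707]), 'finger_force': 0.0, 'finger_gap': 85.3520540646467}
```

View pics/top0.png

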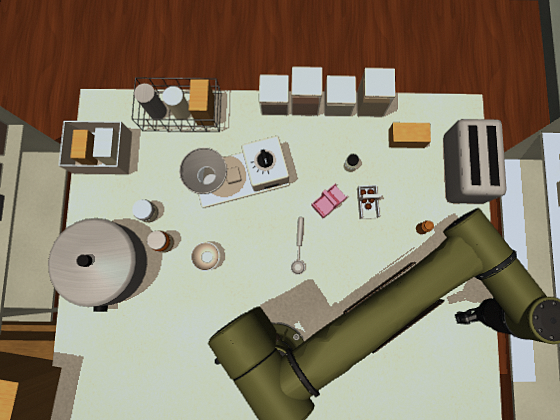

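View pics/side0.png

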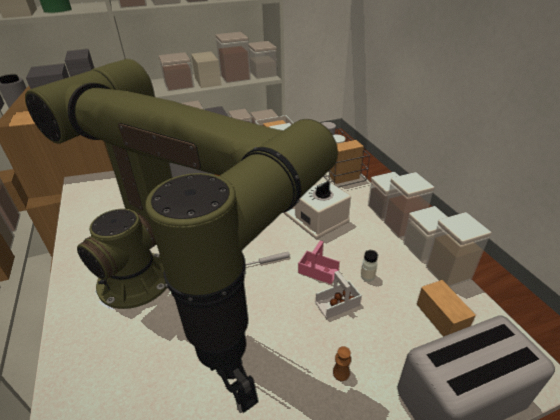

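Candidates for the scoop: the pink one at top (329,200) is the look-alike; the grey one with brown nuts at top (369,202), side (338,299), is the target. Funnel at about (204,170), dial at (265,160). I'll check with enlarged crops.

```bash
cat > h.py <<'E'
from plant import bot
import cv2,numpy as np
from scipy.spatial.transform import Rotation as R
def cam(n):
    c=bot.camera_info(n)
    if n=="wrist":
        s=bot.state();T=np.eye(4);T[:3,:3]=R.from_rotvec(s["tool_rot"]).as_matrix();T[:3,3]=s["tcp_pos"];W=T@c["T_tool_cam"]
    else: W=c["world_from_camera"]
    return c["intrinsics"],c["k1"],W
def ray(C,u,v):
    K,k,W=C; d=np.array([(u-K[0,2])/K[0,0],(v-K[1,2])/K[1,1]]); s=d.copy()
    for _ in range(10): s=d/(1+k*(s@s))
    return W[:3,3],W[:3,:3]@np.array([s[0],s[1],1])
def onz(C,u,v,z):
    o,d=ray(C,u,v); return o+d*(z-o[2])/d[2]
def depthpt(C,u,v,D):
    o,d=ray(C,u,v); return o+d*D
def tri(rs):
    A=np.zeros((3,3));b=np.zeros(3)
    for o,d in rs:
        d=d/np.linalg.norm(d);M=np.eye(3)-np.outer(d,d);A+=M;b+=M@o
    x=np.linalg.solve(A,b); return x,[np.linalg.norm(np.cross(x-o,d/np.linalg.norm(d))) for o,d in rs]
def cloud(C,D):
    K,k,W=C;v,u=np.mgrid[:420,:560]
    d=np.stack([(u-K[0,2])/K[0,0],(v-K[1,2])/K[1,1]],-1);s=d.copy()
    for _ in range(10): s=d/(1+k*(s**2).sum(-1,keepdims=True))
    P=np.concatenate([s,np.ones_like(s[...,:1])],-1)*D[...,None]
    return P@W[:3,:3].T+W[:3,3]
E
python3 - <<'E'
from h import *
t=cv2.imread("pics/top0.png");s=cv2.imread("pics/side0.png")
f=lambda im,x,y,w,h,k:cv2.resize(im[y:y+h,x:x+w],None,fx=k,fy=k,interpolation=cv2.INTER_CUBIC)
A=np.hstack([f(t,175,130,120,80,4),f(t,300,160,53,53,6)[:320,:318]])
B=np.hstack([f(t,345,175,50,46,6)[:276],f(s,310,265,62,46,6)[:276]])
o=np.zeros((596,800,3),np.uint8);o[:320,:A.shape[1]]=A[:, :800];o[320:596,:B.shape[1]]=B[:276]
cv2.imwrite("pics/comp.png",o)
for n in("top","side"):
    P=cloud(cam(n),np.load(f"pics/{n}0.npy"));np.save(f"pics/{n}P.npy",P)
P=np.load("pics/topP.npy")
for u,v in[(369,202),(204,175),(265,160),(400,240)]:print(u,v,P[v,u])
E
```

```text
Traceback (most recent call last):
ValueError: all the input array dimensions except for the concatenation axis must match exactly, but along dimension 0, the array at index 0 has size 320 and the array at index 1 has size 318
```

```bash
python3 - <<'E'
from h import *
t=cv2.imread("pics/top0.png");s=cv2.imread("pics/side0.png")
f=lambda im,x,y,w,h,k:cv2.resize(im[y:y+h,x:x+w],None,fx=k,fy=k,interpolation=cv2.INTER_CUBIC)
o=np.zeros((596,800,3),np.uint8)
for im,x,y,w,h,k,X,Y in[(t,175,130,120,80,4,0,0),(t,300,160,53,53,6,482,0),(t,345,175,50,46,6,0,320),(s,310,265,62,46,6,302,320)]:
    c=f(im,x,y,w,h,k);o[Y:Y+c.shape[0],X:X+c.shape[1]]=c
cv2.imwrite("pics/comp.png",o)
for n in("top","side"):
    P=cloud(cam(n),np.load(f"pics/{n}0.npy"));np.save(f"pics/{n}P.npy",P)
P=np.load("pics/topP.npy")
for u,v in[(369,202),(204,175),(265,160),(400,240)]:print(u,v,P[v,u].round(1))
E
```

```text
369 202 [ 534.9 -323.3   -6.2]
204 175 [612.8 259.1  38.7]
265 160 [634.5  40.  163.7]
400 240 [ 400.6 -427.9    1.4]
```

View pics/comp.png

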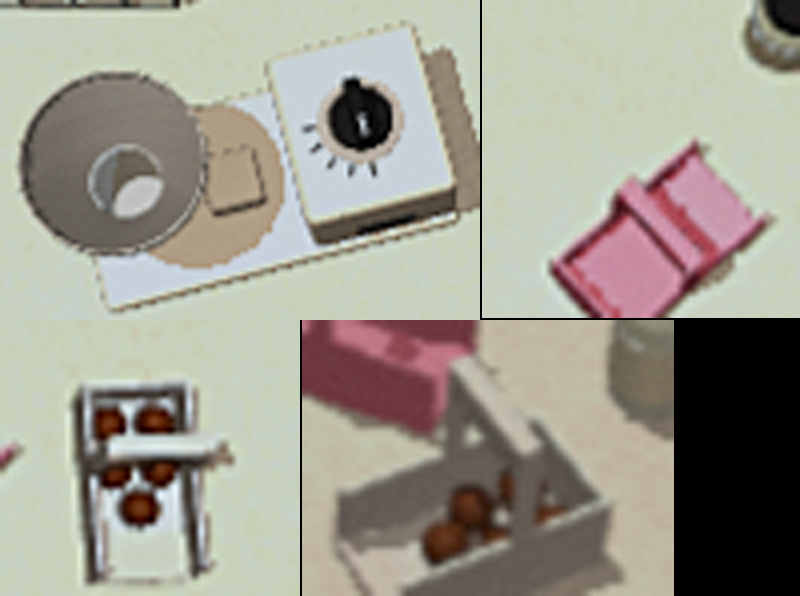

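```bash
python3 - <<'E'
from h import *
T=cam("top");S=cam("side");np.set_printoptions(precision=1,suppress=True)
tp=lambda x,y:(345+x/6,175+(y-320)/6); sp=lambda x,y:(310+(x-302)/6,265+(y-320)/6); mp=lambda x,y:(175+x/4,130+y/4)
e=[]
for a,b in[((103,450),(455,363)),((226,452),(530,445))]:
    x,r=tri([ray(T,*tp(*a)),ray(S,*sp(*b))]);print("bar end",x,r);e.append(x)
m=(e[0]+e[1])/2;print("handle",m,np.linalg.norm(e[0]-e[1]))
for n,a,z in[("rear L",(80,387),43),("rear R",(192,387),43),("lip L",(90,580),11),("lip R",(190,578),11)]:print(n,onz(T,*tp(*a),z))
print("rim",onz(T,*mp(112.5,164),185), "w",onz(T,*mp(20,164),185)-onz(T,*mp(205,164),185))
P=np.load("pics/topP.npy")
# rim from cloud
q=P[(abs(P[...,2]-185)<6)&(abs(P[...,0]-625)<120)&(abs(P[...,1]-225)<110)];print(len(q),q.min(0),q.max(0))
# circle fit
A=np.c_[q[:,:2],np.ones(len(q))];c=np.linalg.lstsq(A,(q[:,:2]**2).sum(1),rcond=None)[0];print("circ",c[:2]/2,np.sqrt(c[2]+(c[:2]**2).sum()/4))
# housing top
q=P[(abs(P[...,2]-140)<8)&(abs(P[...,0]-640)<120)&(abs(P[...,1]-30)<110)];print(len(q),q[:,2].mean());r=cv2.minAreaRect(q[:,:2].astype(np.float32));print(r)
q=P[(abs(P[...,2]-20)<8)&(abs(P[...,0]-620)<150)&(abs(P[...,1]-120)<220)];print(len(q),q[:,2].mean());r=cv2.minAreaRect(q[:,:2].astype(np.float32));print(r)
print("plate corners",onz(T,*mp(108,310),20),onz(T,*mp(458,215),20))
print("hous corners",[onz(T,*mp(*a),120) for a in[(268,62),(410,25),(456,185),(312,220)]],[onz(T,*mp(*a),140) for a in[(268,62),(410,25),(456,185),(312,220)]])
q=P[(P[...,2]>80)&(abs(P[...,0]-535)<60)&(abs(P[...,1]+325)<50)];print(len(q),q)
E
```

```text
bar end [ 532.2 -282.    98.5] [np.float64(0.21552440671418377), np.float64(0.21552440671399495)]
bar end [ 531.7 -348.1  111.3] [np.float64(1.8848759574431806), np.float64(1.8848759574433205)]
handle [ 531.9 -315.1  104.9] 67.2998582648952
rear L [ 580.6 -278.4   43. ]
rear R [ 581.7 -343.    43. ]
lip L [ 473.1 -288.    11. ]
lip R [ 475.2 -346.1   11. ]
rim [589.4 233.8 185. ] w [ -2.3 146.8   0. ]
189 [518.2 160.8 179. ] [670.1 312.2 190.5]
circ [593.5 236.5] 74.21009814890749
49 135.07857094587044
((646.6306762695312, 45.02178955078125), (48.56303405761719, 46.33211135864258), 2.0289266109466553)
1305 20.189731882018492
((597.97607421875, 123.89033508300781), (439.4939880371094, 213.89852905273438), 84.81450653076172)
plate corners [500.7 263.9  20. ] [590.6 -40.1  20. ]
hous corners [array([696.1, 120.8, 120. ]), array([730.2,   2.7, 120. ]), array([592.8, -38.1, 120. ]), array([561.3,  79.9, 120. ])] [array([689.7, 118.6, 140. ]), array([723.4,   2.1, 140. ]), array([587.8, -38.1, 140. ]), array([556.8,  78.2, 140. ])]
90 [[ 545.7 -325.1   97.8]
 [ 544.1 -326.9  105.6]
 [ 545.
[... 1405 characters left out ...]
.1]
 [ 534.6 -330.5  103.1]
 [ 535.3 -334.5   99.6]
 [ 535.4 -337.8   99.6]
 [ 534.4 -340.1  104.6]
 [ 530.2 -280.6  103.9]
 [ 530.2 -283.9  104.2]
 [ 529.6 -286.7  107.2]
 [ 531.9 -291.8   96.4]
 [ 531.7 -295.    97.4]
 [ 532.1 -298.5   96.1]
 [ 531.3 -301.2  100. ]
 [ 532.4 -305.4   95. ]
 [ 532.  -308.3   97.3]
 [ 532.6 -312.1   94.8]
 [ 532.1 -315.    97.3]
 [ 532.8 -318.8   94.3]
 [ 533.  -322.3   93.6]
 [ 533.3 -325.9   92.3]
 [ 533.  -328.9   94.1]
 [ 533.4 -332.6   92.3]
 [ 533.2 -335.6   93.7]
 [ 535.9 -341.7   80.3]
 [ 534.2 -343.2   89.4]
 [ 529.9 -283.1   88.8]
 [ 529.3 -285.9   91.7]
 [ 531.  -290.6   83.5]
 [ 530.9 -293.8   84.6]
 [ 531.3 -297.5   83. ]
 [ 531.2 -300.7   83.7]]
```

```bash
python3 -m creep '[{"roll":0.0873},{"roll":0.0873},{"roll":0.0873},{"tx":-0.84,"ty":0.57},{"tx":-0.84,"ty":0.57},{"tx":-0.84,"ty":0.57},{"tx":-0.84,"ty":0.57},{"tx":-0.84,"ty":0.57},{"tx":-0.84,"ty":0.57},{"tx":-0.84,"ty":0.57},{"tx":-0.84,"ty":0.57},{"tx":-0.84,"ty":0.57}]'
python3 -m creep '[{"tx":-0.84,"ty":0.57},{"tx":-0.84,"ty":0.57},{},{}]'
python3 - <<'E'
from h import *
for n in("wrist","side"):
    C=cam(n);p,d=bot.grab_frame(n);cv2.imwrite(f"pics/{n}1.png",cv2.cvtColor(p,cv2.COLOR_RGB2BGR));np.save(f"pics/{n}1.npy",d);np.save(f"pics/{n}1W.npy",C[2])
w=cv2.imread("pics/wrist1.png");s=cv2.imread("pics/side1.png")
o=np.zeros((420,800,3),np.uint8);o[:,:560]=w;o[:,560:]=cv2.resize(s[180:264,300:348],(240,420),interpolation=cv2.INTER_CUBIC)
cv2.imwrite("pics/c1.png",o)
E
```

```text
$[0]: bad value
$[0]: bad value
```

View pics/c1.png

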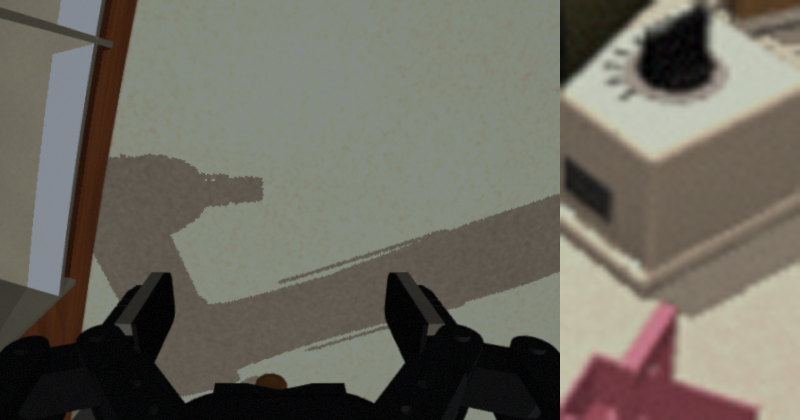

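The calls were refused and the arm has not moved: the wrist picture shows only its start pose. I'll send all the keys in each row.

```bash
python3 -m creep '[{"tx":0,"ty":0,"tz":0,"roll":0.0873,"grip":85},{"tx":0,"ty":0,"tz":0,"roll":0.0873,"grip":85},{"tx":0,"ty":0,"tz":0,"roll":0.0873,"grip":85},{"tx":-0.84,"ty":0.57,"tz":0,"roll":0,"grip":85},{"tx":-0.84,"ty":0.57,"tz":0,"roll":0,"grip":85},{"tx":-0.84,"ty":0.57,"tz":0,"roll":0,"grip":85},{"tx":-0.84,"ty":0.57,"tz":0,"roll":0,"grip":85}]'
```

```text
time_s: 0.78
tcp_pos: [307.1, -477.0, 231.1]
tool_rot: [0.052, -3.141, -0.0]
ft_force: [0.2, -0.6, -0.6]
finger_gap: 84.8
finger_force: 0.0
```

```bash
python3 -m creep '[{"tx":-0.84,"ty":0.57,"tz":0,"roll":0,"grip":85},{"tx":-0.84,"ty":0.57,"tz":0,"roll":0,"grip":85},{"tx":-0.84,"ty":0.57,"tz":0,"roll":0,"grip":85},{"tx":-0.84,"ty":0.57,"tz":0,"roll":0,"grip":85},{"tx":-0.84,"ty":0.57,"tz":0,"roll":0,"grip":85},{"tx":-0.84,"ty":0.57,"tz":0,"roll":0,"grip":85},{"tx":-0.84,"ty":0.57,"tz":0,"roll":0,"grip":85},{"tx":0,"ty":0,"tz":0,"roll":0,"grip":85},{"tx":0,"ty":0,"tz":0,"roll":0,"grip":85}]'
python3 - <<'E'
from h import *
for n in("wrist","side"):
    C=cam(n);p,d=bot.grab_frame(n);cv2.imwrite(f"pics/{n}2.png",cv2.cvtColor(p,cv2.COLOR_RGB2BGR));np.save(f"pics/{n}2.npy",d);np.save(f"pics/{n}2W.npy",C[2])
w=cv2.imread("pics/wrist2.png");s=cv2.imread("pics/side2.png")
o=np.zeros((420,800,3),np.uint8);o[:,:560]=w;o[:,560:]=cv2.resize(s[160:265,230:290],(240,420),interpolation=cv2.INTER_CUBIC)
cv2.imwrite("pics/c2.png",o)
E
```

```text
time_s: 1.53
tcp_pos: [537.0, -309.1, 230.0]
tool_rot: [0.058, -3.139, -0.001]
ft_force: [0.0, 0.4, 0.2]
finger_gap: 84.7
finger_force: 0.0
```

View pics/c2.png

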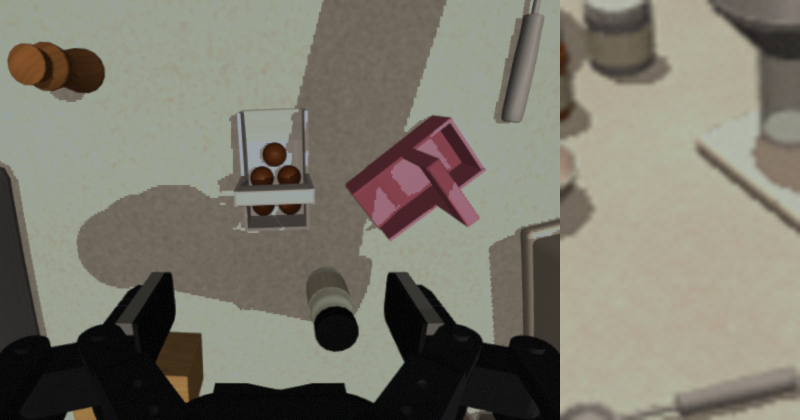

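```bash
python3 - <<'E'
from h import *
np.set_printoptions(precision=1,suppress=True)
K,k,_=cam("wrist");C=(K,k,np.load("pics/wrist2W.npy"));T=cam("top")
D=np.load("pics/wrist2.npy");P=cloud(C,D)
for v in range(172,210,4):print(v,D[v,274],P[v,274])
q=P[(P[...,2]>95)&(abs(P[...,0]-536)<40)&(abs(P[...,1]+311)<60)];print(len(q),q.min(0),q.max(0),np.median(q,0));print(cv2.minAreaRect(q[:,:2].astype(np.float32)))
for z in(92,103):print(z,onz(C,234,194,z),onz(C,314,192,z))
print("rear",onz(C,247,228,43),onz(C,307,227,43),"lip",onz(C,238,110,43),onz(C,305,110,43))
tp=lambda x,y:(345+x/6,175+(y-320)/6)
for a,b in[((234,194),(103,450)),((314,192),(226,452))]:print(tri([ray(C,*a),ray(T,*tp(*b))]))
E
```

```text
172 374.58945 [ 536.9 -314.9    4.7]
176 376.84882 [ 541.3 -314.7    3.7]
180 378.89294 [ 545.7 -314.6    2.9]
184 0.0 [ 462.9 -312.4  373.8]
188 284.5111 [ 531.  -313.8   97.1]
192 279.003 [ 532.6 -313.7  103.4]
196 278.65457 [ 535.4 -313.6  104.6]
200 281.09747 [ 539.  -313.5  103.1]
204 282.3329 [ 542.3 -313.4  102.9]
208 370.4206 [ 571.  -313.5   19.5]
33026 [ 517.2 -371.    95.1] [ 552.  -251.   323.8] [ 527.3 -315.3  299.4]
((533.7931518554688, -311.1396484375), (32.54439163208008, 120.8877182006836), 2.137838125228882)
92 [ 538.4 -345.6   92. ] [ 534.4 -281.9   92. ]
103 [ 535.4 -344.3  103. ] [ 531.6 -283.1  103. ]
rear [ 584.9 -338.8   43. ] [ 581.7 -281.1   43. ] lip [ 475.  -348.1   43. ] [ 472.8 -289.3   43. ]
(array([ 639.5, -376.5, -347. ]), [np.float64(25.683286376262565), np.float64(25.683286376262643)])
(array([ 485.2, -305.6,  305.4]), [np.float64(4.8936277001278174), np.float64(4.893627700127651)])
```

```bash
python3 -m creep '[{"tx":0,"ty":-0.11,"tz":0.5,"roll":-0.02,"grip":85.4},{"tx":0,"ty":0,"tz":0.9,"roll":0,"grip":85.4},{"tx":0,"ty":0,"tz":0.9,"roll":0,"grip":85.4},{"tx":0,"ty":0,"tz":0.9,"roll":0,"grip":85.4},{"tx":0,"ty":0,"tz":0.6,"roll":0,"grip":85.4},{"tx":0,"ty":0,"tz":0.3,"roll":0,"grip":85.4},{"tx":0,"ty":0,"tz":0,"roll":0,"grip":85.4},{"tx":0,"ty":0,"tz":0,"roll":0,"grip":85.4}]'
python3 -m creep '[{"tx":0,"ty":0,"tz":0,"roll":0,"grip":45},{"tx":0,"ty":0,"tz":0,"roll":0,"grip":45},{"tx":0,"ty":0,"tz":0,"roll":0,"grip":45},{"tx":0,"ty":0,"tz":0,"roll":0,"grip":45},{"tx":0,"ty":0,"tz":0,"roll":0,"grip":45},{"tx":0,"ty":0,"tz":0,"roll":0,"grip":45}]'
```

```text
time_s: 2.3
tcp_pos: [535.8, -316.2, 68.6]
tool_rot: [-0.083, 3.14, -0.002]
ft_force: [0.1, 0.7, 0.1]
finger_gap: 85.5
finger_force: 0.0
time_s: 2.8
tcp_pos: [537.2, -315.4, 70.4]
tool_rot: [-0.085, 3.137, -0.003]
ft_force: [-1.4, 1.8, 5.6]
finger_gap: 61.2
finger_force: 65.0
```

```bash
python3 -m creep '[{"tx":0,"ty":0,"tz":-0.2,"roll":0,"grip":45},{"tx":0,"ty":0,"tz":-0.4,"roll":0,"grip":45},{"tx":0,"ty":0,"tz":-0.5,"roll":0,"grip":45},{"tx":0,"ty":0,"tz":-0.6,"roll":0,"grip":45},{"tx":0,"ty":0,"tz":-0.6,"roll":0,"grip":45},{"tx":0,"ty":0,"tz":-0.6,"roll":0,"grip":45},{"tx":0,"ty":0,"tz":-0.6,"roll":0,"grip":45},{"tx":0,"ty":0,"tz":-0.6,"roll":0,"grip":45},{"tx":0,"ty":0,"tz":-0.6,"roll":0,"grip":45},{"tx":0,"ty":0,"tz":-0.4,"roll":0,"grip":45},{"tx":0,"ty":0,"tz":-0.2,"roll":0,"grip":45},{"tx":0,"ty":0,"tz":0,"roll":0,"grip":45}]'
python3 -m creep '[{"tx":-0.05,"ty":0.2,"tz":0,"roll":0,"grip":45},{"tx":-0.1,"ty":0.4,"tz":0,"roll":0,"grip":45},{"tx":-0.1,"ty":0.5,"tz":0,"roll":0,"grip":45},{"tx":-0.1,"ty":0.5,"tz":0,"roll":0,"grip":45},{"tx":-0.1,"ty":0.5,"tz":0,"roll":0,"grip":45},{"tx":-0.1,"ty":0.5,"tz":0,"roll":0,"grip":45},{"tx":-0.1,"ty":0.5,"tz":0,"roll":0,"grip":45},{"tx":-0.1,"ty":0.5,"tz":0,"roll":0,"grip":45},{"tx":-0.1,"ty":0.5,"tz":0,"roll":0,"grip":45},{"tx":-0.1,"ty":0.5,"tz":0,"roll":0,"grip":45},{"tx":-0.1,"ty":0.5,"tz":0,"roll":0,"grip":45},{"tx":-0.1,"ty":0.5,"tz":0,"roll":0,"grip":45}]'
```

```text
time_s: 3.8
tcp_pos: [536.4, -315.4, 281.8]
tool_rot: [-0.084, 3.137, -0.002]
ft_force: [0.3, -0.0, -1.1]
finger_gap: 61.0
finger_force: 65.2
time_s: 4.8
tcp_pos: [569.2, -87.2, 277.1]
tool_rot: [0.085, -3.137, -0.001]
ft_force: [0.0, 0.5, -0.8]
finger_gap: 61.2
finger_force: 65.1
```

```bash
python3 -m creep '[{"tx":-0.1,"ty":0.5,"tz":0,"roll":0,"grip":45},{"tx":-0.1,"ty":0.5,"tz":0,"roll":0,"grip":45},{"tx":-0.1,"ty":0.5,"tz":0,"roll":0,"grip":45},{"tx":-0.1,"ty":0.5,"tz":0,"roll":0,"grip":45},{"tx":-0.1,"ty":0.5,"tz":0,"roll":0,"grip":45},{"tx":-0.1,"ty":0.5,"tz":0,"roll":0,"grip":45},{"tx":-0.1,"ty":0.5,"tz":0,"roll":0,"grip":45},{"tx":-0.1,"ty":0.5,"tz":0,"roll":0,"grip":45},{"tx":-0.1,"ty":0.4,"tz":0,"roll":0,"grip":45},{"tx":0,"ty":0.2,"tz":0,"roll":0,"grip":45},{"tx":0,"ty":0,"tz":0,"roll":0,"grip":45},{"tx":0,"ty":0,"tz":0,"roll":0,"grip":45}]'
python3 - <<'E'
from h import *
o=np.zeros((420,800,3),np.uint8)
for n in("wrist","side"):
    C=cam(n);p,d=bot.grab_frame(n);cv2.imwrite(f"pics/{n}3.png",cv2.cvtColor(p,cv2.COLOR_RGB2BGR));np.save(f"pics/{n}3.npy",d);np.save(f"pics/{n}3W.npy",C[2])
w=cv2.imread("pics/wrist3.png");s=cv2.imread("pics/side3.png")
o[:,:560]=w;o[:,560:]=cv2.resize(s[100:268,225:321],(240,420),interpolation=cv2.INTER_CUBIC)
cv2.imwrite("pics/c3.png",o)
E
```

```text
time_s: 5.8
tcp_pos: [595.6, 96.7, 278.7]
tool_rot: [0.086, -3.139, 0.001]
ft_force: [-0.5, -1.1, -2.1]
finger_gap: 60.6
finger_force: 65.2
```

View pics/c3.png

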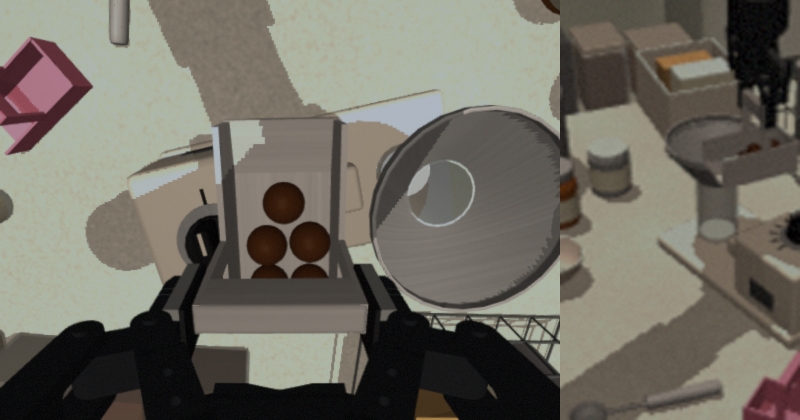

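The nuts are still in the scoop (wrist 245–330, 180–280); the funnel is on the right, with left rim edge (370,210), top (490,106) and bottom (470,306). Next I'll fit the rim and the scoop's underside.

```bash
python3 - <<'E'
from h import *
np.set_printoptions(precision=1,suppress=True)
def circ(q):
    for _ in range(5):
        A=np.c_[q[:,:2],np.ones(len(q))];c=np.linalg.lstsq(A,(q[:,:2]**2).sum(1),rcond=None)[0];m=c[:2]/2;r=np.sqrt(c[2]+m@m)
        e=abs(np.linalg.norm(q[:,:2]-m,axis=1)-r);q=q[e<max(2.5*np.median(e),1)]
    return m,r,len(q),np.median(e)
for n in("wrist","side"):
    K,k,_=cam(n);C=(K,k,np.load(f"pics/{n}3W.npy"));P=cloud(C,np.load(f"pics/{n}3.npy"))
    near=(np.hypot(P[...,0]-592,P[...,1]-236)<95)&(P[...,1]>158)
    z=P[...,2][near];print(n,"max z pct",np.percentile(z[z<205],[90,98,99.5]))
    q=P[near&(P[...,2]>181)&(P[...,2]<192)];print(circ(q),circ(q[:]))
    if n=="wrist":
        print("rim pix circle z185",[onz(C,*a,185) for a in[(370,210),(490,106),(455,306)]])
        R=np.array([onz(C,*a,185) for a in[(370,212),(380,165),(410,132),(445,113),(490,106),(400,283),(425,299),(455,306)]]);print(circ(R))
        print("lip",onz(C,214,124,200),onz(C,346,122,200))
        b=(P[...,2]>296)&(P[...,2]<320)&(abs(P[...,1]-97)<28);print("bar",P[b].min(0),P[b].max(0))
        d=onz(C,203,246,160);print("dial",d)
        f=P[170:240,240:262].reshape(-1,3);f=f[(f[:,2]>190)&(f[:,2]<240)];
        for r in range(130,240,12):print(r,P[r,247])
E
```

```text
wrist max z pct [177.4 186.1 186.7]
(array([592.3, 234.4]), np.float64(73.91569416686136), 2869, np.float64(0.6951003390583566)) (array([592.3, 234.4]), np.float64(73.91569416686136), 2869, np.float64(0.6951003390583566))
rim pix circle z185 [array([591.8, 157.9, 185. ]), array([518. , 227.4, 185. ]), array([663.9, 233. , 185. ])]
(array([589.6, 229.6]), np.float64(72.61929864555519), 8, np.float64(1.0240945746827919))
lip [539.   53.9 200. ] [533.5 132.6 200. ]
bar [586.9  69.  296. ] [604.1 125.  315.4]
dial [635.6  38.8 160. ]
130 [539.7  75.5 220.3]
142 [546.4  75.5 218.1]
154 [553.6  75.5 215.1]
166 [560.9  75.5 213. ]
178 [567.9  75.7 213.5]
190 [575.7  75.8 211.2]
202 [582.7  76.1 212.7]
214 [590.3  76.3 212.5]
226 [598.1  76.5 212.2]
238 [606.   76.7 212.2]
side max z pct [177.1 185.7 187.2]
(array([590.7, 234.3]), np.float64(73.82028749549916), 54, np.float64(0.8119023769439195)) (array([590.7, 234.3]), np.float64(73.82028749549916), 54, np.float64(0.8119023769439195))
```

```bash
python3 -m creep '[{"tx":-0.12,"ty":0.2,"tz":0,"roll":0,"grip":45},{"tx":-0.12,"ty":0.5,"tz":0,"roll":0,"grip":45},{"tx":-0.12,"ty":0.6,"tz":0,"roll":0,"grip":45},{"tx":-0.12,"ty":0.6,"tz":0,"roll":0,"grip":45},{"tx":-0.12,"ty":0.6,"tz":0,"roll":0,"grip":45},{"tx":-0.12,"ty":0.5,"tz":0,"roll":0,"grip":45},{"tx":-0.12,"ty":0.3,"tz":0,"roll":0,"grip":45},{"tx":-0.12,"ty":0.14,"tz":0,"roll":0,"grip":45},{"tx":0,"ty":0,"tz":0.2,"roll":0,"grip":45},{"tx":0,"ty":0,"tz":0.3,"roll":0,"grip":45},{"tx":0,"ty":0,"tz":0,"roll":0,"grip":45},{"tx":0,"ty":0,"tz":0,"roll":0,"grip":45}]'
```

```text
time_s: 6.9
tcp_pos: [626.6, 235.0, 258.4]
tool_rot: [0.083, -3.139, 0.002]
ft_force: [-0.5, 0.1, -1.8]
finger_gap: 60.9
finger_force: 65.2
```

```bash
python3 -m creep '[{"tx":0,"ty":0,"tz":0.1,"roll":0,"grip":45},{"tx":0.09,"ty":0,"tz":0.05,"roll":0,"grip":45},{"tx":0.09,"ty":0,"tz":0.05,"roll":0,"grip":45},{"tx":0.09,"ty":0,"tz":0.06,"roll":0,"grip":45},{"tx":0.09,"ty":0,"tz":0.06,"roll":0,"grip":45},{"tx":0.09,"ty":0,"tz":0.06,"roll":0,"grip":45},{"tx":0.09,"ty":0,"tz":0.06,"roll":0,"grip":45},{"tx":0,"ty":0,"tz":0,"roll":0,"grip":45}]'
python3 - <<'E'
from h import *
o=np.zeros((420,800,3),np.uint8)
for n in("wrist","side"):
    C=cam(n);p,d=bot.grab_frame(n);cv2.imwrite(f"pics/{n}4.png",cv2.cvtColor(p,cv2.COLOR_RGB2BGR));np.save(f"pics/{n}4.npy",d);np.save(f"pics/{n}4W.npy",C[2])
    if n=="wrist":
        P=cloud(C,d)
        for r in range(110,250,14):print(r,P[r,247].round(1),P[r,310].round(1))
E
```

```text
time_s: 7.57
tcp_pos: [605.7, 235.6, 245.5]
tool_rot: [-0.086, 3.134, 0.005]
ft_force: [0.1, 1.6, 6.9]
finger_gap: 61.1
finger_force: 66.1
110 [540.9 212.  157.8] [539.  250.8 154.4]
124 [550.4 211.3 145.5] [548.3 252.5 143.3]
138 [560.8 210.7 134.8] [558.6 254.2 132.9]
152 [563.7 214.3 177.6] [561.6 250.7 177.9]
166 [571.8 214.6 178.1] [569.9 251.3 177.5]
180 [580.4 214.8 177.1] [578.3 252.  177.2]
194 [589.3 214.9 176. ] [587.  252.8 176.7]
208 [591.4 216.7 197.1] [589.7 251.3 196.7]
222 [598.1 217.2 201.2] [596.2 251.5 201.2]
236 [607.4 217.3 198.5] [605.8 252.5 197.5]
```

```bash
python3 -m creep '[{"tx":0.08,"ty":0,"tz":0.08,"roll":0,"grip":45},{"tx":0.08,"ty":0,"tz":0.08,"roll":0,"grip":45},{"tx":0.08,"ty":0,"tz":0.08,"roll":0,"grip":45},{"tx":0.08,"ty":0,"tz":0.08,"roll":0,"grip":45},{"tx":0.08,"ty":0,"tz":0.08,"roll":0,"grip":45},{"tx":0.08,"ty":0,"tz":0.08,"roll":0,"grip":45},{"tx":0,"ty":0,"tz":0,"roll":0,"grip":45},{"tx":0,"ty":0,"tz":0,"roll":0,"grip":45},{"tx":0,"ty":0,"tz":0,"roll":0,"grip":45},{"tx":0,"ty":0,"tz":0,"roll":0,"grip":45},{"tx":0,"ty":0,"tz":0,"roll":0,"grip":45},{"tx":0,"ty":0,"tz":0,"roll":0,"grip":45}]'
python3 - <<'E'
from h import *
o=np.zeros((420,800,3),np.uint8)
for n in("wrist","side"):
    C=cam(n);p,d=bot.grab_frame(n);cv2.imwrite(f"pics/{n}5.png",cv2.cvtColor(p,cv2.COLOR_RGB2BGR));np.save(f"pics/{n}5.npy",d);np.save(f"pics/{n}5W.npy",C[2])
    if n=="wrist":
        P=cloud(C,d)
        for r in range(110,250,14):print(r,P[r,247].round(1),P[r,310].round(1))
w=cv2.imread("pics/wrist5.png");s=cv2.imread("pics/side5.png")
o[:,:560]=w;o[:,560:]=cv2.resize(s[100:268,225:321],(240,420),interpolation=cv2.INTER_CUBIC)
cv2.imwrite("pics/c5.png",o)
E
```

```text
time_s: 8.67
tcp_pos: [586.0, 234.8, 227.2]
tool_rot: [-0.087, 3.135, 0.006]
ft_force: [-5.1, 1.8, 11.9]
finger_gap: 60.9
finger_force: 69.3
110 [526.5 201.6  20.6] [517.6 246.1 181.4]
124 [510.9 229.7 370.4] [525.1 247.4 173. ]
138 [535.4 213.6 163.4] [533.7 249.1 161.3]
152 [545.1 212.9 151.8] [543.4 250.8 149.8]
166 [556.  212.3 139.6] [554.2 252.7 137.4]
180 [557.9 214.8 170.4] [555.9 250.  171.1]
194 [564.5 215.5 175.9] [562.6 250.1 176. ]
208 [572.5 215.7 176.2] [570.8 250.8 175.8]
222 [581.9 215.8 173.2] [585.7 253.6 156.6]
236 [588.6 216.3 177.9] [587.9 252.3 174.6]
```

View pics/c5.png

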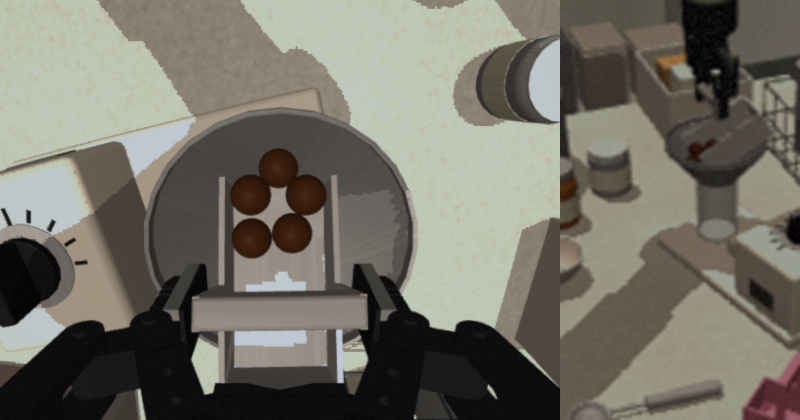

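The scoop is tilted about 30°. All five nuts lie at the lip (230–325, 150–255), held by the funnel's far wall, so I'll back off and raise to let them drop.

```bash
python3 -m creep '[{"tx":-0.12,"ty":0,"tz":-0.12,"roll":0,"grip":45},{"tx":-0.12,"ty":0,"tz":-0.12,"roll":0,"grip":45},{"tx":-0.12,"ty":0,"tz":-0.12,"roll":0,"grip":45},{"tx":-0.12,"ty":0,"tz":-0.12,"roll":0,"grip":45},{"tx":-0.06,"ty":0,"tz":-0.12,"roll":0,"grip":45},{"tx":0,"ty":0,"tz":0,"roll":0,"grip":45},{"tx":0,"ty":0,"tz":0,"roll":0,"grip":45},{"tx":0,"ty":0,"tz":0,"roll":0,"grip":45},{"tx":0,"ty":0,"tz":0,"roll":0,"grip":45},{"tx":0,"ty":0,"tz":0,"roll":0,"grip":45},{"tx":0,"ty":0,"tz":0,"roll":0,"grip":45},{"tx":0,"ty":0,"tz":0,"roll":0,"grip":45}]'
python3 - <<'E'
from h import *
o=np.zeros((420,800,3),np.uint8)
for n in("wrist","side"):
    C=cam(n);p,d=bot.grab_frame(n);cv2.imwrite(f"pics/{n}6.png",cv2.cvtColor(p,cv2.COLOR_RGB2BGR));np.save(f"pics/{n}6.npy",d);np.save(f"pics/{n}6W.npy",C[2])
    m=(p[...,0]>60)&(p[...,0].astype(int)>1.8*p[...,2])&(p[...,0].astype(int)>1.5*p[...,1])
    k,l,st,ce=cv2.connectedComponentsWithStats(m.astype(np.uint8));P=cloud(C,d)
    print(n,[(st[i].tolist(),P[int(ce[i][1]),int(ce[i][0])].round(0).tolist()) for i in range(1,k) if st[i][4]>12 and (n=="wrist" or 200<ce[i][0]<330)])
E
```

```text
time_s: 9.77
tcp_pos: [607.5, 235.1, 246.5]
tool_rot: [0.085, -3.14, -0.0]
ft_force: [-0.5, 1.0, -1.3]
finger_gap: 60.5
finger_force: 68.1
wrist [([265, 146, 8, 8, 42], [581.0, 223.0, 57.0]), ([284, 146, 8, 8, 46], [577.0, 240.0, 72.0]), ([266, 170, 7, 8, 42], [603.0, 225.0, 51.0]), ([288, 171, 8, 9, 48], [601.0, 245.0, 62.0]), ([141, 413, 5, 7, 21], [1805.0, -262.0, -748.0]), ([415, 418, 11, 2, 21], [1759.0, 880.0, -752.0])]
side [([215, 171, 16, 8, 71], [368.0, 366.0, 83.0]), ([304, 253, 18, 7, 44], [501.0, -194.0, 93.0]), ([326, 260, 8, 8, 24], [568.0, -177.0, 23.0]), ([299, 265, 23, 14, 93], [498.0, -190.0, 28.0]), ([326, 277, 5, 6, 15], [538.0, -233.0, 20.0])]
```

```bash
python3 - <<'E'
from h import *
w=cv2.imread("pics/wrist6.png");s=cv2.imread("pics/side6.png")
o=np.zeros((560,800,3),np.uint8);o[:,:440]=cv2.resize(w[90:370,180:400],(440,560));o[:,440:]=cv2.resize(s[120:232,240:312],(360,560),interpolation=cv2.INTER_CUBIC)
cv2.imwrite("pics/c6.png",o)
E
```

```text
(no output)
```

View pics/c6.png

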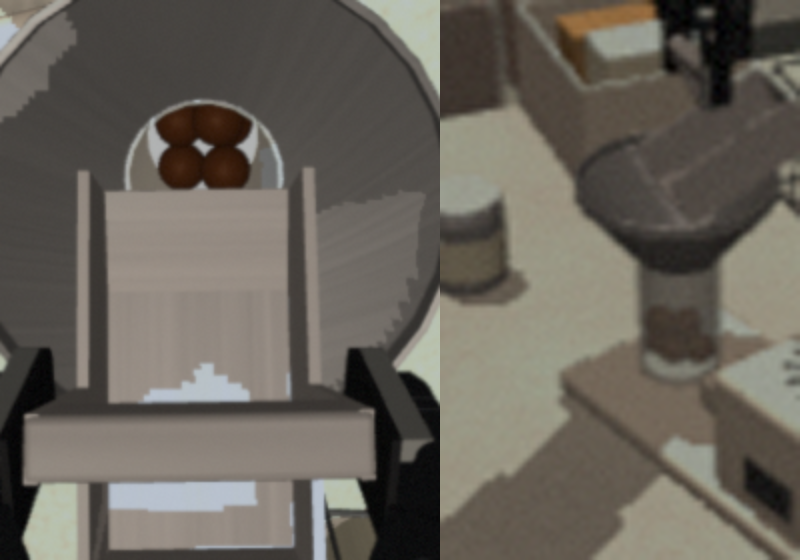

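Scoop empty. The nuts sit low in the tube: four show in the wrist crop at (160–250, 105–190), and in the side crop they are at (680,335). Next I lift, carry it to a free patch near (410,75), and push it level by dragging its lip on the counter.

```bash
python3 -m creep '[{"tx":0,"ty":0,"tz":-0.15,"roll":0,"grip":45},{"tx":0,"ty":0,"tz":-0.4,"roll":0,"grip":45},{"tx":0,"ty":0,"tz":-0.5,"roll":0,"grip":45},{"tx":0,"ty":0,"tz":-0.3,"roll":0,"grip":45},{"tx":0.3,"ty":-0.2,"tz":0,"roll":0,"grip":45},{"tx":0.6,"ty":-0.45,"tz":0,"roll":0,"grip":45},{"tx":0.7,"ty":-0.5,"tz":0,"roll":0,"grip":45},{"tx":0.75,"ty":-0.55,"tz":0,"roll":0,"grip":45},{"tx":0.75,"ty":-0.55,"tz":0,"roll":0,"grip":45},{"tx":0.75,"ty":-0.55,"tz":0,"roll":0,"grip":45},{"tx":0.7,"ty":-0.5,"tz":0,"roll":0,"grip":45},{"tx":0.4,"ty":-0.3,"tz":0,"roll":0,"grip":45}]'
python3 -m creep '[{"tx":0.2,"ty":-0.15,"tz":0.3,"roll":0,"grip":45},{"tx":0,"ty":0,"tz":0.6,"roll":0,"grip":45},{"tx":0,"ty":0,"tz":0.6,"roll":0,"grip":45},{"tx":0,"ty":0,"tz":0.6,"roll":0,"grip":45},{"tx":0,"ty":0,"tz":0.5,"roll":0,"grip":45},{"tx":0,"ty":0,"tz":0.3,"roll":0,"grip":45},{"tx":0,"ty":0,"tz":0,"roll":0,"grip":45},{"tx":0,"ty":0,"tz":0,"roll":0,"grip":45}]'
python3 - <<'E'
from h import *
n="wrist";C=cam(n);p,d=bot.grab_frame(n);P=cloud(C,d);cv2.imwrite("pics/wrist7.png",cv2.cvtColor(p,cv2.COLOR_RGB2BGR))
for r in range(120,380,14):print(r,P[r,250].round(1),P[r,300].round(1))
E
```

```text
time_s: 10.87
tcp_pos: [415.7, 78.7, 302.3]
tool_rot: [-0.084, 3.138, 0.002]
ft_force: [0.3, 0.5, -0.2]
finger_gap: 61.1
finger_force: 68.0
time_s: 11.53
tcp_pos: [410.2, 74.1, 185.4]
tool_rot: [-0.085, 3.14, -0.0]
ft_force: [-0.3, 0.4, -1.0]
finger_gap: 61.0
finger_force: 68.0
120 [357.2  44.9   1.5] [354.8  88.6   1.7]
134 [369.4  45.3   0.9] [3.67e+02 8.95e+01 3.00e-01]
148 [381.8  45.7   0.7] [379.3  90.4   1.1]
162 [394.4  46.1   0.9] [391.8  91.2   1.9]
176 [407.1  46.6   2. ] [405.   92.2   0.5]
190 [391.5  54.7 113.2] [390.1  85.1 112.4]
204 [400.4  54.9 113. ] [398.6  85.7 113.6]
218 [409.4  55.2 113.5] [407.3  86.2 114.7]
232 [417.5  55.7 116.5] [416.   86.8 116. ]
246 [425.9  56.1 118.9] [424.5  87.3 118.1]
260 [433.5  56.7 123. ] [432.4  87.6 121.7]
274 [442.1  57.1 124.9] [440.4  88.  125.1]
288 [449.3  57.6 129.5] [447.1  88.2 130.5]
302 [404.2  63.1 218.3] [403.2  80.4 218.4]
316 [408.2  63.4 220.8] [407.4  80.6 220.6]
330 [413.1  63.6 221.8] [413.2  81.  220.4]
344 [480.6  59.5 142.4] [478.7  89.9 142.7]
358 [487.2  60.  147.1] [485.7  90.2 146.9]
372 [484.8  61.  161.7] [483.2  89.2 161.7]
```

```bash
python3 -m creep '[{"tx":0,"ty":0,"tz":0.4,"roll":0,"grip":45},{"tx":0,"ty":0,"tz":0.6,"roll":0,"grip":45},{"tx":0,"ty":0,"tz":0.6,"roll":0,"grip":45},{"tx":0,"ty":0,"tz":0.5,"roll":0,"grip":45},{"tx":0,"ty":0,"tz":0.3,"roll":0,"grip":45},{"tx":0,"ty":0,"tz":0.15,"roll":0,"grip":45},{"tx":0,"ty":0,"tz":0.1,"roll":0,"grip":45},{"tx":0,"ty":0,"tz":0,"roll":0,"grip":45}]'
python3 -m creep '[{"tx":-0.1,"ty":0,"tz":0.05,"roll":0,"grip":45},{"tx":-0.1,"ty":0,"tz":0.05,"roll":0,"grip":45},{"tx":-0.1,"ty":0,"tz":0.04,"roll":0,"grip":45},{"tx":-0.1,"ty":0,"tz":0.03,"roll":0,"grip":45},{"tx":-0.1,"ty":0,"tz":0.03,"roll":0,"grip":45},{"tx":-0.1,"ty":0,"tz":0.03,"roll":0,"grip":45}]'
python3 - <<'E'
from h import *
n="wrist";C=cam(n);p,d=bot.grab_frame(n);P=cloud(C,d);cv2.imwrite("pics/wrist8.png",cv2.cvtColor(p,cv2.COLOR_RGB2BGR))
for r in range(190,380,14):print(r,P[r,250].round(1),P[r,300].round(1))
E
```

```text
time_s: 12.25
tcp_pos: [411.9, 74.4, 82.6]
tool_rot: [-0.085, 3.135, 0.0]
ft_force: [-3.9, -1.1, 8.4]
finger_gap: 60.8
finger_force: 69.3
time_s: 12.75
tcp_pos: [436.6, 75.7, 74.2]
tool_rot: [-0.085, 3.134, 0.0]
ft_force: [-2.8, -2.1, 10.1]
finger_gap: 60.9
finger_force: 71.6
190 [416.8  56.7   8. ] [415.1  86.3   8.2]
204 [425.4  57.    8.1] [423.8  86.9   8. ]
218 [434.   57.3   8.7] [432.5  87.5   8.3]
232 [442.2  57.8  10.9] [440.8  88.   10.2]
246 [451.3  58.   11.1] [448.6  88.4  13.5]
260 [459.3  58.5  14.2] [457.6  89.   14.2]
274 [468.4  58.8  14.9] [466.5  89.6  15.3]
288 [432.8  63.8  93.6] [431.8  82.9  93.4]
302 [429.8  64.8 108.3] [428.8  81.9 108.3]
316 [433.   65.2 111.7] [432.8  82.1 110.7]
330 [438.8  65.3 111.5] [437.3  82.3 112.3]
344 [494.1  62.1  48.5] [491.5  89.6  49.8]
358 [494.3  62.9  59.7] [541.5  95.9   1.2]
372 [5.57e+02 6.02e+01 4.00e-01] [550.   96.3   5.9]
```

```bash
python3 -m creep '[{"tx":-0.1,"ty":0,"tz":0.03,"roll":0,"grip":45},{"tx":-0.1,"ty":0,"tz":0.03,"roll":0,"grip":45},{"tx":-0.1,"ty":0,"tz":0.03,"roll":0,"grip":45},{"tx":-0.1,"ty":0,"tz":0.03,"roll":0,"grip":45},{"tx":-0.1,"ty":0,"tz":0.04,"roll":0,"grip":45},{"tx":-0.05,"ty":0,"tz":0.04,"roll":0,"grip":45},{"tx":0,"ty":0,"tz":0,"roll":0,"grip":45}]'
python3 - <<'E'
from h import *
n="wrist";C=cam(n);p,d=bot.grab_frame(n);P=cloud(C,d);cv2.imwrite("pics/wrist9.png",cv2.cvtColor(p,cv2.COLOR_RGB2BGR))
for r in range(176,380,14):print(r,P[r,250].round(1),P[r,300].round(1))
E
```

```text
time_s: 13.38
tcp_pos: [458.0, 76.9, 66.6]
tool_rot: [-0.086, 3.136, -0.0]
ft_force: [-8.3, -2.2, 15.1]
finger_gap: 61.0
finger_force: 73.5
176 [428.9  57.9   3.5] [427.4  86.6   3.3]
190 [436.8  58.2   5.1] [435.6  87.2   3.6]
204 [445.6  58.4   4. ] [444.2  87.8   3.5]
218 [453.9  58.8   5.3] [452.3  88.3   5.2]
232 [462.8  59.    5. ] [461.5  89.    4.3]
246 [472.2  59.3   4.5] [470.9  89.8   3.6]
260 [481.8  59.5   4.1] [480.   90.4   4.1]
274 [491.5  59.8   3.8] [489.8  91.1   3.7]
288 [452.8  65.1  88.6] [451.2  83.8  89.4]
302 [451.6  66.  100.1] [450.6  83.2 100.2]
316 [454.1  66.4 104.7] [453.3  83.1 104.5]
330 [460.2  66.5 104. ] [458.6  83.5 104.8]
344 [546.1  61.2   1.7] [544.4  95.3   1.4]
358 [558.3  61.5   1.2] [550.   95.3   8.7]
372 [558.5  62.5  14.5] [552.6  95.   19. ]
```

Level: the floor reads z 3.5–5 along its whole length. I'll ease the press, open, and rise.

```bash
python3 -m creep '[{"tx":0.06,"ty":0,"tz":-0.06,"roll":0,"grip":45},{"tx":0,"ty":0,"tz":0,"roll":0,"grip":45},{"tx":0,"ty":0,"tz":0,"roll":0,"grip":85},{"tx":0,"ty":0,"tz":0,"roll":0,"grip":85},{"tx":0,"ty":0,"tz":0,"roll":0,"grip":85},{"tx":0,"ty":0,"tz":0,"roll":0,"grip":85},{"tx":0,"ty":0,"tz":0,"roll":0,"grip":85},{"tx":0,"ty":0,"tz":-0.2,"roll":0,"grip":85},{"tx":0,"ty":0,"tz":-0.7,"roll":0,"grip":85},{"tx":0,"ty":0,"tz":-1,"roll":0,"grip":85},{"tx":0,"ty":0,"tz":-1,"roll":0,"grip":85},{"tx":0,"ty":0,"tz":-1,"roll":0,"grip":85}]'
python3 -m creep '[{"tx":-0.3,"ty":0,"tz":-0.8,"roll":0,"grip":85},{"tx":-0.6,"ty":0,"tz":0,"roll":0,"grip":85},{"tx":-0.6,"ty":0,"tz":0,"roll":0,"grip":85},{"tx":0,"ty":0,"tz":0,"roll":0,"grip":85},{"tx":0,"ty":0,"tz":0,"roll":0,"grip":85}]'
python3 - <<'E'
from h import *
np.set_printoptions(precision=1,suppress=True)
for n in("wrist","side","top"):
    C=cam(n);p,d=bot.grab_frame(n);cv2.imwrite(f"pics/{n}10.png",cv2.cvtColor(p,cv2.COLOR_RGB2BGR));np.save(f"pics/{n}10.npy",d);np.save(f"pics/{n}10W.npy",C[2])
w=cv2.imread("pics/wrist10.png");s=cv2.imread("pics/side10.png")
o=np.zeros((420,800,3),np.uint8);o[:,:560]=w;o[:,560:]=cv2.resize(s[140:280,220:300],(240,420),interpolation=cv2.INTER_CUBIC)
cv2.imwrite("pics/c10.png",o)
E
```

```text
time_s: 14.43
tcp_pos: [453.2, 76.2, 222.1]
tool_rot: [-0.085, 3.14, -0.0]
ft_force: [1.2, 2.4, -0.1]
finger_gap: 85.0
finger_force: 0.0
time_s: 14.85
tcp_pos: [513.8, 79.7, 251.0]
tool_rot: [0.083, -3.138, 0.002]
ft_force: [-1.9, -0.9, -0.0]
finger_gap: 85.1
finger_force: 0.0
```

View pics/c10.png

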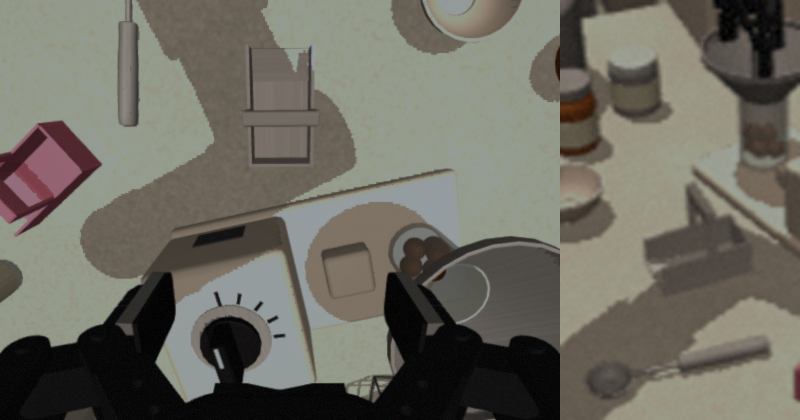

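The scoop stands upright and free (wrist 245–318, 45–165); the nuts are in the tube (400–445, 240–280). The dial is at (230,345), with its marks running right, clockwise. Now I'll measure the dial axis from the clouds.

```bash
python3 - <<'E'
from h import *
np.set_printoptions(precision=1,suppress=True)
K,k,_=cam("wrist")
print(bot.state()["joints"].round(3))
for f in("wrist3","wrist5","wrist10","top10","side10","top0"):
    n=f.rstrip("0123456789");Kk=cam(n)[:2];W=cam(n)[2] if f=="top0" else np.load(f"pics/{f}W.npy");C=(*Kk,W);P=cloud(C,np.load(f"pics/{f}.npy"))
    near=np.hypot(P[...,0]-642,P[...,1]-41)<45
    q=P[near&(P[...,2]>157)&(P[...,2]<172)]
    if len(q)>8:print(f,len(q),"bar med",np.median(q,0),cv2.minAreaRect(q[:,:2].astype(np.float32)))
    q=P[near&(P[...,2]>126)&(P[...,2]<134)]
    if len(q)>8:print("   disc",len(q),cv2.minEnclosingCircle(q[:,:2].astype(np.float32)),np.median(q[:,2]))
    q=P[(np.hypot(P[...,0]-642,P[...,1]-41)<120)&(abs(P[...,2]-120)<4)&(abs(P[...,1]-41)<95)]
    if len(q)>50:print("   hous",len(q),np.median(q[:,2]),cv2.minAreaRect(q[:,:2].astype(np.float32)))
C=(*cam("wrist")[:2],np.load("pics/wrist10W.npy"))
print("marks outer",[onz(C,*a,120)[:2] for a in[(218,293),(240,294),(262,296),(278,308),(285,336)]],"ring centre px",onz(C,231,341,121))
E
```

```text
[ 0.5 -0.2 -0.1  0.  -1.7 -2.1]
wrist3 611 bar med [633.4  40.4 163.9] ((642.7174682617188, 41.758995056152344), (42.064212799072266, 14.395414352416992), 15.236519813537598)
   disc 439 ((643.01171875, 33.996498107910156), 24.519994735717773) 131.00818934552433
   hous 6666 121.04579316647431 ((633.6475219726562, 14.848930358886719), (106.37129211425781, 79.54505920410156), 15.770502090454102)
wrist5 617 bar med [659.4  51.3 162.4] ((654.2406005859375, 52.09589385986328), (12.24565601348877, 38.48994827270508), 85.59481048583984)
   disc 1660 ((646.6838989257812, 45.04835891723633), 26.86478614807129) 130.90185928760786
   hous 14126 121.04909345863398 ((646.65966796875, 44.426292419433594), (148.4787139892578, 127.01611328125), 15.426362991333008)
wrist10 780 bar med [636.9  41.8 163.6] ((642.251953125, 42.097747802734375), (42.78227996826172, 13.400254249572754), 15.875956535339355)
   disc 1458 ((646.9555053710938, 43.42854309082031), 26.927642822265625) 130.85783759237344
   hous 13428 120.9942191263356 ((643.2938232421875, 43.12181854248047), (141.4744415283203, 127.68328094482
[... 576 characters left out ...]
375), 26.0726261138916) 130.6512043023664
   hous 703 120.9299737507605 ((644.6732177734375, 42.35384750366211), (154.29473876953125, 129.8216094970703), 16.70214080810547)
top0 67 bar med [646.8  43.8 162.6] ((647.4508056640625, 44.249366760253906), (50.50666046142578, 13.673233032226562), 16.38303565979004)
   disc 123 ((642.6594848632812, 42.19657516479492), 43.65283966064453) 129.22563308169515
   hous 1114 120.17846418914417 ((647.8403930664062, 44.221744537353516), (148.80062866210938, 129.12901306152344), 15.660807609558105)
marks outer [array([601.6,  31.4]), array([601.5,  50.2]), array([602.4,  69. ]), array([613.4,  83.2]), array([641.7,  90.9])] ring centre px [649.   43.1 121. ]
```

```bash
python3 -m creep '[{"tx":0,"ty":0,"tz":0,"roll":-0.1245,"grip":85},{"tx":0,"ty":0,"tz":0,"roll":-0.1245,"grip":85},{"tx":0,"ty":0,"tz":0,"roll":-0.1245,"grip":85},{"tx":0,"ty":0,"tz":0,"roll":-0.1245,"grip":85},{"tx":0,"ty":0,"tz":0,"roll":-0.1245,"grip":70},{"tx":0,"ty":0,"tz":0,"roll":-0.1245,"grip":60},{"tx":0,"ty":0,"tz":0,"roll":-0.1245,"grip":50},{"tx":0,"ty":0,"tz":0,"roll":-0.1245,"grip":50},{"tx":0,"ty":0,"tz":0,"roll":-0.1245,"grip":50}]'
python3 -m creep '[{"tx":0,"ty":0,"tz":0,"roll":-0.1245,"grip":50},{"tx":0,"ty":0,"tz":0,"roll":-0.1245,"grip":50},{"tx":0,"ty":0,"tz":0,"roll":-0.1245,"grip":50},{"tx":0,"ty":0,"tz":0,"roll":-0.1245,"grip":50},{"tx":0,"ty":0,"tz":0,"roll":-0.1245,"grip":50},{"tx":0,"ty":0,"tz":0,"roll":-0.1245,"grip":50},{"tx":0,"ty":0,"tz":0,"roll":-0.1245,"grip":50},{"tx":0,"ty":0,"tz":0,"roll":-0.1245,"grip":50},{"tx":0,"ty":0,"tz":0,"roll":-0.1245,"grip":50}]'
python3 -m creep '[{"tx":0,"ty":0,"tz":0,"roll":-0.1245,"grip":50},{"tx":0,"ty":0,"tz":0,"roll":-0.1245,"grip":50},{"tx":0,"ty":0,"tz":0,"roll":-0.1245,"grip":50},{"tx":0,"ty":0,"tz":0,"roll":-0.1245,"grip":50},{"tx":0,"ty":0,"tz":0,"roll":-0.1245,"grip":50},{"tx":0,"ty":0,"tz":0,"roll":-0.1245,"grip":50},{"tx":0,"ty":0,"tz":0,"roll":-0.1245,"grip":50},{"tx":0,"ty":0,"tz":0,"roll":-0.1245,"grip":50},{"tx":0,"ty":0,"tz":0,"roll":-0.1245,"grip":50},{"tx":0,"ty":0,"tz":0,"roll":0,"grip":50},{"tx":0,"ty":0,"tz":0,"roll":0,"grip":50}]'
cat >> h.py <<'E'
def plan(xyz,yaw):
    s=bot.state();M=R.from_rotvec(s["tool_rot"]).as_matrix();y=np.degrees(np.arctan2(M[1,1],M[0,1]))-90
    print("j",np.array2string(s["joints"],precision=3),"yaw",round(y,2),"roll",round(-np.radians((yaw-y+180)%360-180),4),"shift(units)",(M.T@(np.array(xyz)-s["tcp_pos"])/40).round(3))
E
python3 -c "
from h import *
plan((646.7,43.3,200),195.7)"
```

```text
time_s: 15.75
tcp_pos: [512.9, 79.8, 252.5]
tool_rot: [-1.749, 2.608, -0.0]
ft_force: [-0.9, 0.2, -0.3]
finger_gap: 50.1
finger_force: 0.0
time_s: 16.5
tcp_pos: [512.8, 79.8, 252.5]
tool_rot: [-2.868, 1.281, -0.001]
ft_force: [-0.3, -0.2, 0.2]
finger_gap: 50.1
finger_force: 0.0
time_s: 17.42
tcp_pos: [513.0, 79.8, 252.3]
tool_rot: [-3.112, -0.424, -0.002]
ft_force: [-0.1, -0.0, -0.7]
finger_gap: 50.0
finger_force: 0.0
j [ 5.425e-01 -1.729e-01 -7.977e-02  1.136e-05 -1.663e+00  1.299e+00] yaw -164.5 roll -0.0035 shift(units) [2.974 1.773 1.311]
```

```bash
python3 -m creep '[{"tx":0.37,"ty":0.22,"tz":0,"roll":0,"grip":50},{"tx":0.37,"ty":0.22,"tz":0,"roll":0,"grip":50},{"tx":0.37,"ty":0.22,"tz":0,"roll":0,"grip":50},{"tx":0.37,"ty":0.22,"tz":0,"roll":0,"grip":50},{"tx":0.37,"ty":0.22,"tz":0,"roll":0,"grip":50},{"tx":0.37,"ty":0.22,"tz":0,"roll":0,"grip":50},{"tx":0.37,"ty":0.22,"tz":0,"roll":0,"grip":50},{"tx":0.37,"ty":0.22,"tz":0,"roll":0,"grip":50},{"tx":0,"ty":0,"tz":0.5,"roll":0,"grip":50},{"tx":0,"ty":0,"tz":0.8,"roll":0,"grip":50},{"tx":0,"ty":0,"tz":0,"roll":0,"grip":50},{"tx":0,"ty":0,"tz":0,"roll":0,"grip":50}]'
python3 -c "
from h import *
plan((646.7,43.3,136),195.7)
C=cam('wrist');p,d=bot.grab_frame('wrist');P=cloud(C,d);cv2.imwrite('pics/wrist11.png',cv2.cvtColor(p,cv2.COLOR_RGB2BGR))
q=P[(np.hypot(P[...,0]-646,P[...,1]-43)<32)&(P[...,2]>150)&(P[...,2]<167)];print(len(q))
if len(q)>20:print(cv2.minAreaRect(q[:,:2].astype(np.float32)))"
```

```text
time_s: 18.42
tcp_pos: [645.4, 43.8, 198.2]
tool_rot: [3.112, 0.425, -0.007]
ft_force: [-0.5, 0.3, 0.7]
finger_gap: 50.2
finger_force: 0.0
j [ 3.763e-01  1.669e-01  1.609e-01 -1.290e-04 -1.569e+00  1.466e+00] yaw -164.45 roll -0.0026 shift(units) [0.035 0.02  1.554]
2493
((648.1204223632812, 43.26566696166992), (51.90684509277344, 13.89243221282959), 15.794920921325684)
```

```bash
python3 -m creep '[{"tx":0.05,"ty":0.01,"tz":0.4,"roll":0,"grip":50},{"tx":0,"ty":0,"tz":0.5,"roll":0,"grip":50},{"tx":0,"ty":0,"tz":0.45,"roll":0,"grip":50},{"tx":0,"ty":0,"tz":0.2,"roll":0,"grip":50},{"tx":0,"ty":0,"tz":0,"roll":0,"grip":50},{"tx":0,"ty":0,"tz":0,"roll":0,"grip":30},{"tx":0,"ty":0,"tz":0,"roll":0,"grip":20},{"tx":0,"ty":0,"tz":0,"roll":0,"grip":5},{"tx":0,"ty":0,"tz":0,"roll":0,"grip":5},{"tx":0,"ty":0,"tz":0,"roll":0,"grip":5},{"tx":0,"ty":0,"tz":0,"roll":0,"grip":5},{"tx":0,"ty":0,"tz":0,"roll":0,"grip":5}]'
python3 -c "
from h import *
plan((647.5,43.3,136),195.7);print(bot.state()['wrist_torque'])"
```

```text
time_s: 19.47
tcp_pos: [649.3, 44.2, 140.0]
tool_rot: [3.112, 0.429, 0.005]
ft_force: [-0.4, 0.5, 5.7]
finger_gap: 12.8
finger_force: 60.3
j [ 3.753e-01  1.790e-01  6.858e-02  9.691e-04 -1.457e+00  1.469e+00] yaw -164.3 roll 0.0 shift(units) [-0.051  0.01   0.101]
[0.13145741 0.3948916  0.119367  ]
```

```bash
python3 -m creep '[{"tx":0,"ty":0,"tz":0,"roll":0.06,"grip":5},{"tx":0,"ty":0,"tz":0,"roll":0.06,"grip":5},{"tx":0,"ty":0,"tz":0,"roll":0.06,"grip":5},{"tx":0,"ty":0,"tz":0,"roll":0.06,"grip":5},{"tx":0,"ty":0,"tz":0,"roll":0.06,"grip":5},{"tx":0,"ty":0,"tz":0,"roll":0.06,"grip":5},{"tx":0,"ty":0,"tz":0,"roll":0.06,"grip":5},{"tx":0,"ty":0,"tz":0,"roll":0.06,"grip":5},{"tx":0,"ty":0,"tz":0,"roll":0.06,"grip":5},{"tx":0,"ty":0,"tz":0,"roll":0.06,"grip":5},{"tx":0,"ty":0,"tz":0,"roll":0.06,"grip":5},{"tx":0,"ty":0,"tz":0,"roll":0.06,"grip":5}]'
python3 -c "
from h import *
plan((647.5,43.3,136),195.8-72);print(bot.state()['wrist_torque'])"
```

```text
time_s: 20.47
tcp_pos: [649.2, 42.8, 140.0]
tool_rot: [3.061, -0.7, 0.005]
ft_force: [-1.1, -3.0, 5.0]
finger_gap: 12.7
finger_force: 60.4
j [ 0.374  0.179  0.068  0.003 -1.458  0.746] yaw -205.77 roll 0.5311 shift(units) [-0.044  0.008  0.101]
[-1.38978494  0.28821311  0.07525359]
```

```bash
python3 -m creep '[{"tx":0,"ty":0,"tz":0,"roll":0.06,"grip":5},{"tx":0,"ty":0,"tz":0,"roll":0.06,"grip":5},{"tx":0,"ty":0,"tz":0,"roll":0.06,"grip":5},{"tx":0,"ty":0,"tz":0,"roll":0.06,"grip":5},{"tx":0,"ty":0,"tz":0,"roll":0.06,"grip":5},{"tx":0,"ty":0,"tz":0,"roll":0.06,"grip":5},{"tx":0,"ty":0,"tz":0,"roll":0.06,"grip":5},{"tx":0,"ty":0,"tz":0,"roll":0.06,"grip":5},{"tx":0,"ty":0,"tz":0,"roll":0.03,"grip":5},{"tx":0,"ty":0,"tz":0,"roll":0,"grip":5},{"tx":0,"ty":0,"tz":0,"roll":0,"grip":5}]'
python3 - <<'E'
from h import *
plan((647.5,43.3,136),195.8-72);print(bot.state()['wrist_torque'])
o=np.zeros((560,800,3),np.uint8)
ims={}
for n in("wrist","side","top"):
    C=cam(n);p,d=bot.grab_frame(n);ims[n]=cv2.cvtColor(p,cv2.COLOR_RGB2BGR);P=cloud(C,d);cv2.imwrite(f"pics/{n}12.png",ims[n])
    q=P[(np.hypot(P[...,0]-647,P[...,1]-43)<30)&(P[...,2]>140)&(P[...,2]<165.5)]
    if len(q)>20:print(n,len(q),cv2.minAreaRect(q[:,:2].astype(np.float32)))
o[:420,:400]=cv2.resize(ims["wrist"],(400,300))[:0+300].repeat(1,0) if 0 else cv2.copyMakeBorder(cv2.resize(ims["wrist"],(400,300)),0,120,0,0,cv2.BORDER_CONSTANT)
o[:,400:]=cv2.resize(ims["side"][150:290,220:320],(400,560),interpolation=cv2.INTER_CUBIC)
o[300:560,:400]=cv2.resize(ims["top"][130:221,160:300],(400,260),interpolation=cv2.INTER_CUBIC)
cv2.imwrite("pics/c12.png",o)
E
```

```text
time_s: 21.38
tcp_pos: [648.5, 42.1, 140.0]
tool_rot: [2.787, -1.446, 0.004]
ft_force: [-3.0, -4.8, 5.3]
finger_gap: 12.4
finger_force: 60.5
j [ 0.374  0.179  0.068  0.003 -1.46   0.239] yaw -234.85 roll 0.0235 shift(units) [-0.04   0.004  0.101]
[-1.96848404  1.13554185  0.0829245 ]
wrist 6209 ((648.2098388671875, 42.664772033691406), (44.84749984741211, 41.95448303222656), 83.30406951904297)
side 97 ((641.8610229492188, 36.18418884277344), (29.677730560302734, 49.644874572753906), 57.59720230102539)
top 28 ((634.7821044921875, 55.1358528137207), (24.653438568115234, 14.742303848266602), 61.37282180786133)
```

View pics/c12.png

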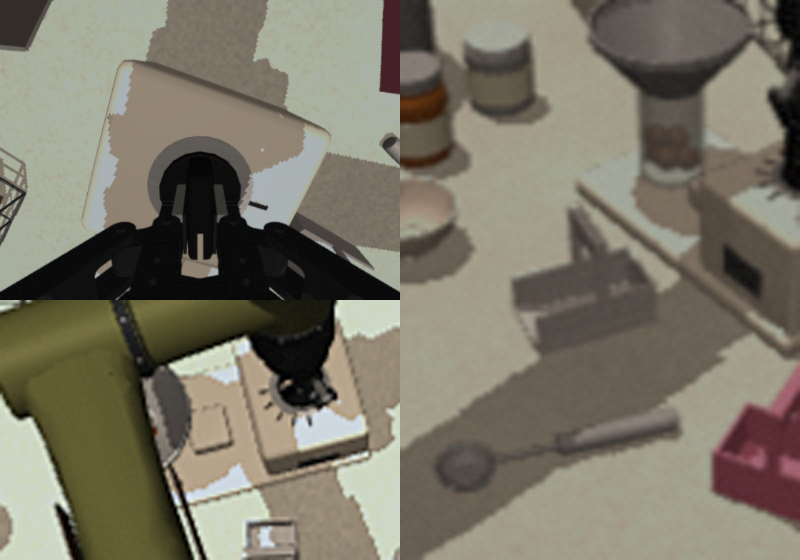

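The bar is in line with the fingers (wrist panel 200,160–260), the scoop is upright at (580,300) and the nuts are in the tube at (670,145). I'll add a small trim, let it settle, and hand in.

```bash
python3 -m creep '[{"tx":0,"ty":0,"tz":0,"roll":0.025,"grip":5},{"tx":0,"ty":0,"tz":0,"roll":0,"grip":5},{"tx":0,"ty":0,"tz":0,"roll":0,"grip":5},{"tx":0,"ty":0,"tz":0,"roll":0,"grip":5},{"tx":0,"ty":0,"tz":0,"roll":0,"grip":5},{"tx":0,"ty":0,"tz":0,"roll":0,"grip":5}]'
python3 -c "
from h import *
plan((647.5,43.3,136),195.8-72);print(bot.hand_in())"
```

```text
time_s: 22.03
tcp_pos: [648.5, 42.1, 140.0]
tool_rot: [2.768, -1.48, 0.004]
ft_force: [-2.9, -5.9, 6.5]
finger_gap: 12.6
finger_force: 60.6
j [ 0.374  0.179  0.068  0.003 -1.46   0.215] yaw -236.28 roll -0.0013 shift(units) [-0.04   0.004  0.101]
the job is handed in; nothing more can be done
None
```

I handed the job in at 22 s, with no verdict returned: the scoop is empty and upright on the counter, the nuts are in the feed tube (four seen clearly; the fifth is probably hidden among them), and the dial is still gripped at its third click (about 1.26 rad by the tool's turn).

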